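Press the crackers home in the cracker tube

ROBOT

A 6-joint arm with a two-finger parallel gripper is mounted at the origin on the work surface. World frame = base frame: x ahead of the robot, y to its left, z up, the work surface at z = 0. Lengths are in m, angles in rad, forces in N, time in s.
With the tool pointing down it reaches from about 0.325 to 0.9 m from the base axis. Payload 3.5 kg.
Tool frame: the origin (TCP) lies on the centre line of the jaws, within the pads' length; the fingertips stand 19 mm ahead of it and the grasp point (between the pads) is the TCP; z points along the fingers, y is the line along which they close (so a half turn about z gives the same grasp; the last joint's range is limited). The gripper opens to 85 mm and grips with 20 to 120 N. Pads are 22 mm wide; open, the fingers measure 114 mm over their backs; the gripper's body (76 mm by 85 mm) begins 54 mm behind the grasp point. The pads swing forward as they close: fully open they stand 13 mm farther back than shut.
Start: joints at [-1.295, 0.276, -0.026, 1.268, 0, 1.467], TCP at [0.231, -0.581, 0.25] pointing down, gripper open.
Joint ranges: [-3.12, 3.12], [-0.85, 1.88], [-1.08, 1.24], [-1.95, 2.15], [-1.57, 1.53], [-3.14, 3.14]. Speed limits (rad/s): [2.57, 2.57, 3.14, 3.14, 3.14, 3.14].

INTERFACE

Orientations are given as a unit quaternion [x, y, z, w].
In Python, from cell import bot gives the robot as it stands.
- The arm moves only by the tool apply_moves, never from a script. Its argument "deltas" is one flat list of numbers, 5 for each row, row after row: the shift along the tool's x, y, z in cm, then the turn about the tool's z in degrees, then the opening, from 0 (shut) to 1 (fully open). A call has exactly 10 rows; each row shifts and turns the commanded pose from where the row before left it, along the tool's axes as they then stand; what a row does not reach is not made up. A row lasts 1/12 s, in which the tool goes at most 41.7 mm and 7.16 degrees, less where a joint would pass 70% of its speed; a pose out of reach is approached as far as the arm can. A call with a gripper value outside its range is refused whole. The fingers move at their own pace and stop on an object; the grip force is fixed at half the most. Time passes only in rows, so rows that do not move let the fingers close, or fill a call up. It gives the time, the measured TCP pose, the force, the opening and the grip force at its end, in the units of the state.
- bot.get_state(): the state, without advancing time (a new reading comes with each control period).
- bot.grab_frame(name): name is "side" or "top" or "wrist"; returns the picture (384x512x3 uint8, red, green, blue); there is no depth.
- bot.get_calibration(name): a dict with "fx", "fy", "cx", "cy" (pixels), "extrinsics" (4x4, takes a point from camera to world coordinates). Camera axes: x right, y down, z forward; pixel columns grow to the right and rows downward; lengths in m; the calibration is good to about 2 mm. A picture is of the moment at which its call begins: read the wrist's pose just before it. get_calibration takes no time and is no camera call; for the wrist camera it gives the pose at the moment of the call.
- bot.finish_job(): hands the job in; it is judged then, once.
Trained networks look in the newest picture that a camera, given by its name, has taken for a name from the list of things; names that differ only in an ending like _2 or _b are one class to them, and where a whole thing is asked for, a point or a joint stands for the part that bears it (a point fixed in the world has none). Each returns a list of dicts, best first, with "confidence" (0 to 1); they miss things now and then, are a little off and sometimes report something else, mostly with a low value. They report only what shows in the picture. A call takes as long as a camera call.
- bot.look_for(camera, query): "location" ([column, row] as shares, 0 to 1, of the picture: columns of its width, rows of its height, amid what is visible of it).
- bot.tip_of(camera, query): "location" ([column, row] as shares, 0 to 1, of the picture: columns of its width, rows of its height: a listed point, or the origin of a listed thing).
The state is a dict: "time": time; "q": joint angles; "qvel": joint speeds; "joint_torque": joint torques, N m; "eef_pos": TCP position; "tcp_rot": TCP orientation; "ft_force": force on the tool from outside, world axes, zero at the start; "ft_torque": the same for the moment, N m; "grip_width": finger opening in m; "finger_force": force on a finger pad.
Only numpy, scipy, OpenCV 4.12 (cv2) and the standard library are available. Lean on these libraries where they do the work, as an engineer would, in place of code of your own. Each camera call takes 0.05 s, during which the arm holds its last target. There are 200 camera calls.

TASK

The stack of round crackers has stuck part-way down the clear cracker tube. Pick up the standing wooden pusher, press the stack straight down the tube with it until it is firmly on the bottom, then take the pusher out and stand it back upright on the round cork mat, well inside the edge.

Things in the scene. Friction and masses are not known exactly. Their poses are not given: they have to be found in the camera images.
- pusher: loose upright pusher, 175 mm tall, about 0.14 to 0.23 kg: round flat steel foot 34 mm across and 14 mm high, wooden shaft 16 mm across, and a plain round wooden grip 26 mm across from 110 to 175 mm above the foot's underside. It stands on its foot on the cork mat. Origin at the centre of the foot's underside, z up along the shaft. It is the only thing with a thin shaft between a foot and a grip; the stout dark pepper mill is a bystander.
- tube: clear plastic tube standing upright, open at the top, held to the bench by a wide round steel foot (80 mm across, 8 mm high), does not move; outside 62 mm across, inside 56 mm across, rim (thin steel ring) 120 mm above its underside, inner floor 10 mm above its underside. Origin at the centre of its underside, z up. The glass tumbler (95 mm tall, wider, empty) and the round snack tin (55 mm tall) stand nearby in changing order and are bystanders.
- stack: stack of five round brown crackers inside the tube, 51 mm across, 40 mm tall, flat on top. Origin at the centre of its underside, z up. It starts stuck with its underside 25 to 55 mm above the tube's inner floor, slides straight down the tube only, under a push of about 3 to 4 N, stays where it is left, and stops hard at the tube's inner floor (its origin then lies 10 mm above the tube's origin). Pressing on with about 10 N once it has stopped is firm.
- mat: round cork mat lying fixed on the bench, 120 mm across, 5 mm thick. Origin at the centre of its underside; its top is 5 mm above that.

How it is judged:
By the outcome, as a careful person would: the job done as asked, in the order asked, and still so for the second after the job is handed in, with the robot touching nothing.
It also fails if it takes over 54 s, if anything falls off the work surface, if the arm or the gripper's body presses on something with over 40 N, if the wrist force passes 120 N, or if a joint passes its speed limit or range.

## Working session

There is one attempt and no reset: what is moved stays moved. The work goes in short steps, Python scripts to look and compute and a tool call to move; the robot and the scene stay as the last step left them, time stands still between calls to the robot, and variables do not carry over. Pictures are saved under pics/ and viewed, at most 10 in all, crops included, and the job is handed in when it is done.

Besides the shell and the picture viewer there is one more tool, called after "Request:" as name(argument=value, ...) on one line, values as JSON. apply_moves: Moves the arm, as the interface text tells. Its arguments: {"type":"object","properties":{"deltas":{"type":"array"}},"required":["deltas"]}

```bash
mkdir -p pics
cat > h.py <<'E'
import numpy as np, cv2
from cell import bot
def ray(cam,px):
    c=bot.get_calibration(cam);E=np.array(c["extrinsics"])
    d=E[:3,:3]@np.array([(px[0]-c["cx"])/c["fx"],(px[1]-c["cy"])/c["fy"],1]);return E[:3,3],d
def atz(cam,px,z):
    o,d=ray(cam,px);return o+d*(z-o[2])/d[2]
def proj(cam,p):
    c=bot.get_calibration(cam);E=np.linalg.inv(np.array(c["extrinsics"]))
    q=E[:3,:3]@np.array(p)+E[:3,3];return q[0]/q[2]*c["fx"]+c["cx"],q[1]/q[2]*c["fy"]+c["cy"]
def save(cam,n):
    f=bot.grab_frame(cam);cv2.imwrite(f"pics/{n}.png",np.ascontiguousarray(f[:,:,::-1]));return f
E
python3 - <<'E'
from h import *
for c in ["top","side"]:
    save(c,c+"0")
    print(c,np.round(bot.get_calibration(c)["extrinsics"],3).tolist())
    for q in ["pusher","tube","stack","mat"]:
        for r in bot.tip_of(c,q)[:2]:
            p=np.array(r["location"])*[512,384]
            print(c,q,p.round(1),round(r["confidence"],2),atz(c,p,{"mat":0,"tube":0,"pusher":.005,"stack":.05}[q]).round(3))
a=cv2.imread("pics/top0.png");b=cv2.imread("pics/side0.png")
cv2.imwrite("pics/both.png",cv2.resize(np.vstack([a,b]),(400,600)))
s=bot.get_state();print(s["time"],s["eef_pos"],s["tcp_rot"],s["ft_force"])
E
```

```text
top [[-0.004, -0.995, 0.104, 0.445], [-0.999, 0.0, -0.038, 0.041], [0.038, -0.104, -0.994, 0.831], [0.0, 0.0, 0.0, 1.0]]
top pusher [334.9 179.4] 0.96 [ 0.564 -0.176  0.005]
top tube [247.5 170.7] 0.62 [0.584 0.019 0.   ]
top stack [248.2 166.2] 0.68 [0.585 0.018 0.05 ]
top mat [337.6 173.7] 0.58 [ 0.577 -0.184  0.   ]
side [[-0.859, -0.32, 0.4, 0.234], [-0.511, 0.505, -0.695, 0.574], [0.02, -0.802, -0.597, 0.54], [0.0, 0.0, 0.0, 1.0]]
side pusher [293.8 175.3] 0.93 [ 0.557 -0.181  0.005]
side tube [245.1 216.3] 0.7 [0.579 0.02  0.   ]
side mat [290.3 175.1] 0.69 [ 0.568 -0.184  0.   ]
0.5 [ 0.23110682 -0.58068659  0.2502661 ] [ 9.82115513e-01  1.88279358e-01 -2.35177737e-05 -3.72699237e-05] [0.02201453 0.17736929 0.12298487]
```

View pics/top0.png

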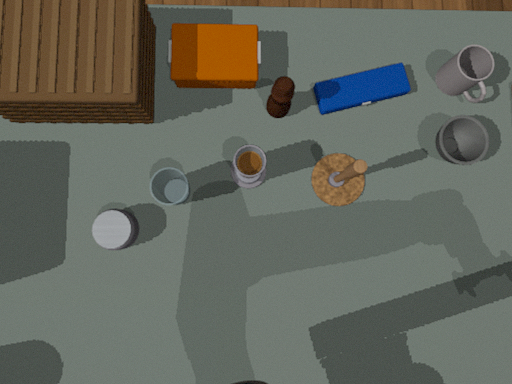

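View pics/side0.png

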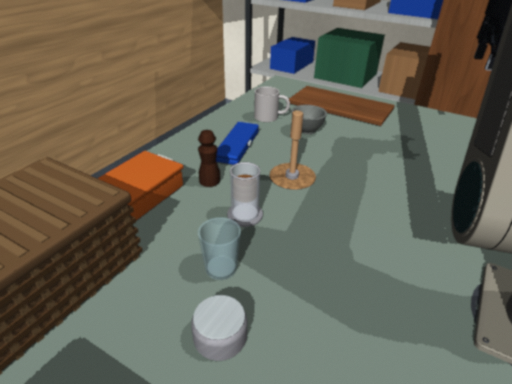

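The top view shows the pusher's foot at about (335,180) and its grip top at (361,168), with the mat around (338,180). The tube's rim is at about (250,163) and its foot at (249,175). The mill at (280,97) and the tumbler at (170,187) are bystanders. The detections agree with this.

Run:
```python
from h import *
print("griptop",atz("top",(361,166.5),.18),atz("side",(297.5,114),.18))
print("rim",atz("top",(250,163),.12), "foot",atz("top",(249,175),.004))
a=cv2.imread("pics/top0.png");h=cv2.cvtColor(a,cv2.COLOR_BGR2HSV)
m=cv2.inRange(h,(5,90,80),(25,255,255));m[:, :300]=0;m[:140]=0;m[215:]=0;m[:,380:]=0
cs=max(cv2.findContours(m,0,1)[0],key=cv2.contourArea)
for p in [(.567,-.18,.005),(.567,-.18,.18)]: print(proj("top",p),proj("side",p))
pts=cs.reshape(-1,2);w=np.array([atz("top",p,.005)[:2] for p in pts])
# circle fit, robust to grip outline
from scipy.optimize import least_squares
r=least_squares(lambda v:np.hypot(*(w-v).T)-.06,[.567,-.18],loss="soft_l1",f_scale=.002);print("mat",r.x)
def ring(c,rad,z,cam,col,img):
    for t in np.linspace(0,6.28,60):
        u=proj(cam,(c[0]+rad*np.cos(t),c[1]+rad*np.sin(t),z));cv2.circle(img,tuple(int(round(4*k)) for k in u),1,col,-1)
A=cv2.resize(a,None,fx=4,fy=4);B=cv2.resize(cv2.imread("pics/side0.png"),None,fx=4,fy=4)
for cam,I in(("top",A),("side",B)):
    for z,rad in((.12,.031),(.008,.04)): ring((.582,.019),rad,z,cam,(0,255,0),I)
    ring((.565,-.178),.013,.18,cam,(255,0,0),I);ring((.565,-.178),.017,.019,cam,(255,0,0),I);ring(r.x,.06,.005,cam,(0,0,255),I)
cv2.imwrite("pics/ov.png",cv2.resize(np.hstack([A[530:850,880:1500],B[400:960,850:1330][:320*0+560,:][:,:480][0:560:1][:320*1] if 0 else cv2.copyMakeBorder(A[0:0+320,0:1]*0,0,0,0,0,0)]),(780,400)))
cv2.imwrite("pics/ov2.png",B[400:940,850:1330])
```

```text
griptop [ 0.56155853 -0.17769512  0.18      ] [ 0.5562185  -0.16661308  0.18      ]
rim [0.57851295 0.01701815 0.12      ] foot [0.57328711 0.01545405 0.004     ]
(np.float64(336.44658376776437), np.float64(177.8717293947912)) (np.float64(290.1697278534375), np.float64(174.4183076903516))
(np.float64(362.1799352431085), np.float64(163.47440349156284)) (np.float64(295.80545844144774), np.float64(110.8730508746648))
mat [ 0.56510782 -0.18382497]
```

View pics/ov.png

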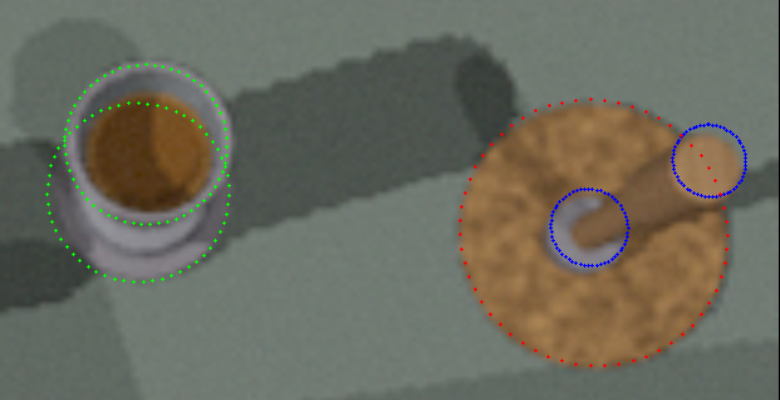

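View pics/ov2.png

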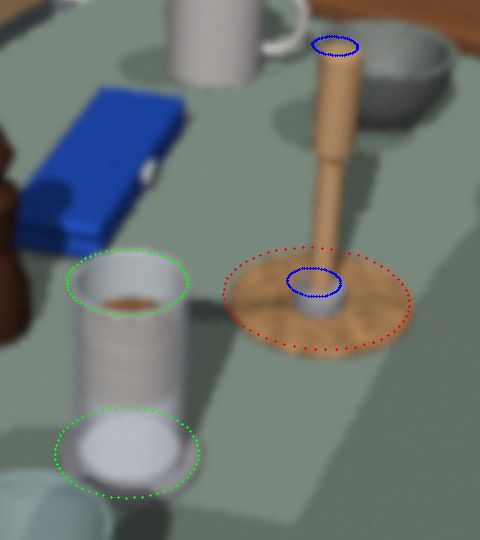

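The overlay fits to within about 1–2 mm: tube at (0.582, 0.017), pusher at (0.563, -0.176), mat at (0.565, -0.184). Setting out.

Request:
apply_moves(deltas=[3.2, -1.77, 0, 0, 1, 3.2, -1.77, 0, 0, 1, 3.2, -1.77, 0, 0, 1, 3.2, -1.77, 0, 0, 1, 3.2, -1.77, 0, 0, 1, 3.2, -1.77, 0, 0, 1, 3.2, -1.77, 0, 0, 1, 3.2, -1.77, 0, 0, 1, 3.2, -1.77, 0, 0, 1, 3.2, -1.77, 0, 0, 1])

```text
time: 1.33
eef_pos: [0.4639, -0.2964, 0.2506]
tcp_rot: [0.982, 0.188, 0.0, 0.0]
ft_force: [0.3, -0.9, -0.3]
grip_width: 0.0855
finger_force: 0.0
```

Request:
apply_moves(deltas=[2.4, -1.4, 0, 0, 1, 2.4, -1.4, 0, 0, 1, 2.4, -1.4, 0, 0, 1, 2.4, -1.4, 0, 0, 1, 2.4, -1.2, 0, 0, 1, 1.2, -0.6, 0, 0, 1, 0.6, -0.2, 0, 0, 1, 0, 0, 0, 0, 1, 0, 0, 0, 0, 1, 0, 0, 0, 0, 1])

```text
time: 2.17
eef_pos: [0.5624, -0.1772, 0.2503]
tcp_rot: [0.982, 0.188, -0.0, 0.0]
ft_force: [-0.4, -0.6, 0.0]
grip_width: 0.085
finger_force: 0.0
```

Run:
```python
from h import *
s=bot.get_state();print(s["time"],s["eef_pos"],s["tcp_rot"],s["ft_force"],s["q"])
save("wrist","w1")
for q in ["pusher","tube","mat"]:
    for r in bot.tip_of("wrist",q)[:2]:
        p=np.array(r["location"])*[512,384]
        print(q,p.round(1),round(r["confidence"],2),atz("wrist",p,{"mat":0,"tube":0,"pusher":.005}[q]).round(3))
print(np.round(bot.get_calibration("wrist")["extrinsics"],3).tolist())
print(proj("wrist",(.563,-.176,.18)),proj("wrist",(.563,-.176,.005)))
```

```text
2.1667 [ 0.56240283 -0.17718497  0.25026519] [ 9.82233525e-01  1.87662434e-01 -3.19284023e-04  1.03637618e-04] [-0.37744913 -0.64098182  0.00368922] [-4.14564276e-01  2.14385238e-01 -1.06054126e-01  1.25076518e+00
 -5.33003158e-04  2.34946495e+00]
pusher [256.4 161.6] 0.79 [ 0.564 -0.175  0.005]
tube [111.5  86.5] 0.78 [0.584 0.018 0.   ]
mat [260.8 164.4] 0.8 [ 0.562 -0.182 -0.   ]
[[0.368, -0.881, -0.297, 0.64], [-0.93, -0.348, -0.118, -0.146], [0.001, 0.319, -0.948, 0.373], [0.0, 0.0, 0.0, 1.0]]
(np.float64(256.55414456696786), np.float64(216.97929836273866)) (np.float64(257.00452056026785), np.float64(162.68797557676763))
```

View pics/w1.png

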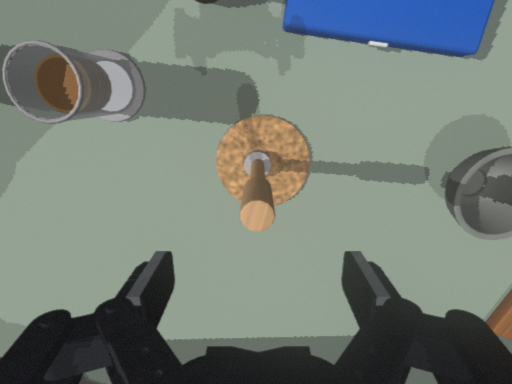

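The wrist view puts the grip top at (257,216), right where predicted. I'll descend 10 cm and close.

Request:
apply_moves(deltas=[0.1, -0.1, 2, 0, 1, 0, 0, 2, 0, 1, 0, 0, 2, 0, 1, 0, 0, 2, 0, 1, 0, 0, 1.2, 0, 1, 0, 0, 0.6, 0, 1, 0, 0, 0.2, 0, 1, 0, 0, 0, 0, 1, 0, 0, 0, 0, 0, 0, 0, 0, 0, 0])

```text
time: 3.2
eef_pos: [0.5647, -0.1754, 0.1517]
tcp_rot: [0.982, 0.188, 0.001, 0.001]
ft_force: [0.2, -0.9, 0.2]
grip_width: 0.0638
finger_force: 0.0
```

Request:
apply_moves(deltas=[0, 0, 0, 0, 0, 0, 0, 0, 0, 0, 0, 0, 0, 0, 0, 0, 0, 0, 0, 0, 0, 0, 0, 0, 0, 0, 0, 0, 0, 0, 0, 0, 0, 0, 0, 0, 0, 0, 0, 0, 0, 0, 0, 0, 0, 0, 0, 0, 0, 0])

```text
time: 4.03
eef_pos: [0.5643, -0.1753, 0.151]
tcp_rot: [0.982, 0.188, 0.001, 0.0]
ft_force: [0.6, -0.5, 6.8]
grip_width: 0.0247
finger_force: 58.8
```

Request:
apply_moves(deltas=[0, 0, -0.6, 0, 0, 0, 0, -1.4, 0, 0, 0, 0, -1.8, 0, 0, 0, 0, -1.8, 0, 0, 0, 0, -1.8, 0, 0, 0, 0, -1.8, 0, 0, 0, 0, -1.8, 0, 0, 0, 0, -1.8, 0, 0, 0, 0, -1.4, 0, 0, 0, 0, -0.6, 0, 0])

```text
time: 4.87
eef_pos: [0.5639, -0.1749, 0.2998]
tcp_rot: [0.982, 0.188, 0.001, 0.0]
ft_force: [0.0, 0.4, -1.0]
grip_width: 0.0248
finger_force: 58.9
```

Run:
```python
from h import *
from scipy.spatial.transform import Rotation as R
s=bot.get_state();print(s["time"],s["eef_pos"],s["tcp_rot"],s["ft_force"],s["grip_width"],s["q"])
M=R.from_quat(s["tcp_rot"]).as_matrix();print(M.T@(np.array([.5825,.017,s["eef_pos"][2]])-s["eef_pos"])*100)
print(M.round(4).tolist())
a=save("side","s1")
z=s["eef_pos"][2]-.146
print(proj("side",(*s["eef_pos"][:2],z)),proj("side",(*s["eef_pos"][:2],z+.175)))
cv2.imwrite("pics/s1c.png",cv2.resize(cv2.imread("pics/s1.png")[0:240,170:410],None,fx=2.5,fy=2.5))
```

```text
4.8667 [ 0.5638502 -0.1749241  0.2997732] [9.82112806e-01 1.88292671e-01 5.07439019e-04 2.22199245e-04] [ 0.02613329  0.43604309 -1.02655733] 0.024759747602541276 [-4.10386267e-01  1.93032549e-01 -2.83405715e-02  1.34833463e+00
  2.06058191e-04  2.35235958e+00]
[ 8.83104033e+00 -1.71417463e+01 -2.69403244e-03]
[[0.9291, 0.3698, 0.0011], [0.3698, -0.9291, -0.0002], [0.0009, 0.0006, -1.0]]
(np.float64(295.1339651058868), np.float64(122.46744668683078)) (np.float64(302.1142625695768), np.float64(44.301818914540604))
```

View pics/s1c.png

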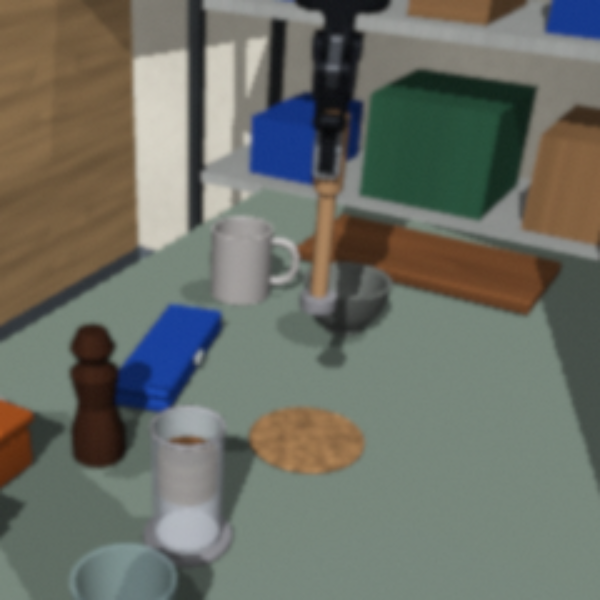

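The pusher is held upright with its foot about 0.15 m up, clear of everything. Next I'll carry it over the tube.

Request:
apply_moves(deltas=[0.4, -0.8, 0, 0, 0, 0.9, -1.8, 0, 0, 0, 1.2, -2.3, 0, 0, 0, 1.3, -2.5, 0, 0, 0, 1.3, -2.5, 0, 0, 0, 1.3, -2.5, 0, 0, 0, 1.1, -2.2, 0, 0, 0, 0.8, -1.5, 0, 0, 0, 0.4, -0.8, 0, 0, 0, 0.1, -0.2, 0, 0, 0])

```text
time: 5.75
eef_pos: [0.5811, 0.0184, 0.2966]
tcp_rot: [0.982, 0.189, -0.002, -0.001]
ft_force: [0.2, -0.8, -0.9]
grip_width: 0.025
finger_force: 59.0
```

Request:
apply_moves(deltas=[0, 0, 0, 0, 0, 0, 0, 0, 0, 0, 0, 0, 0, 0, 0, 0, 0, 0.3, 0, 0, 0, 0, 0.5, 0, 0, 0, 0, 0.5, 0, 0, 0, 0, 0.3, 0, 0, 0, 0, 0, 0, 0, 0, 0, 0, 0, 0, 0, 0, 0, 0, 0])

```text
time: 6.58
eef_pos: [0.5822, 0.0164, 0.2823]
tcp_rot: [0.982, 0.188, 0.0, 0.0]
ft_force: [0.4, -0.5, -1.7]
grip_width: 0.0246
finger_force: 59.0
```

Run:
```python
from h import *
s=bot.get_state();print(s["time"],s["eef_pos"],s["tcp_rot"],s["ft_force"],s["grip_width"],s["q"])
a=save("side","s2");b=save("wrist","w2");save("top","t2")
for c in ["side","wrist"]:
  for q in ["pusher","tube"]:
    r=bot.tip_of(c,q)[:1]
    if r: 
      p=np.array(r[0]["location"])*[512,384];print(c,q,p,r[0]["confidence"],atz(c,p,s["eef_pos"][2]-.146 if q=="pusher" else 0))
A=cv2.resize(cv2.imread("pics/side0.png")*0+cv2.imread("pics/s2.png"),None,fx=4,fy=4)[280:940,780:1180]
B=cv2.resize(cv2.imread("pics/w2.png"),None,fx=4/3,fy=4/3)[:512]
cv2.imwrite("pics/c2.png",cv2.resize(np.hstack([cv2.resize(A,(310,512)),B[:, :] ]),(800,415)))
```

```text
6.5833 [0.58220715 0.01643377 0.28232508] [9.82120940e-01 1.88251052e-01 2.24365765e-06 6.05749989e-06] [ 0.38339702 -0.52398914 -1.67861119] 0.02463467391232955 [-8.27447159e-02  1.86198471e-01 -7.30455511e-02  1.31154473e+00
 -1.04630897e-05  2.68008583e+00]
side tube [243.712 218.304] 0.56 [0.57754619 0.02797545 0.        ]
wrist pusher [259.7888 186.2016] 0.94 [0.58330608 0.01471956 0.13632508]
wrist tube [255.5904 157.2096] 0.72 [0.58157424 0.01927615 0.        ]
```

View pics/c2.png

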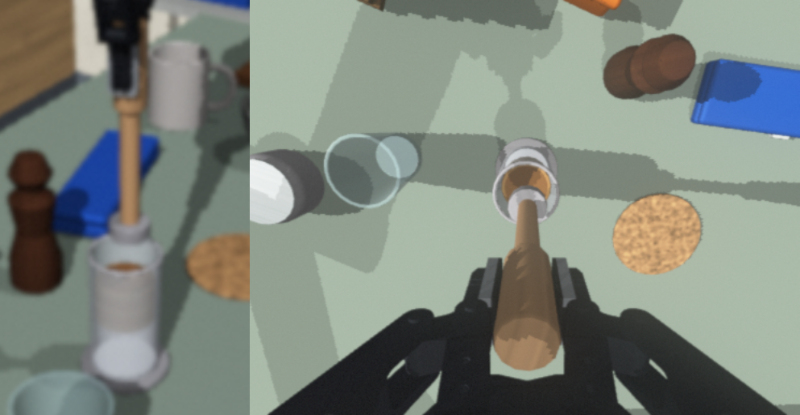

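The foot is centred over the rim to within about 2 mm. I'll shift it 0.2 cm toward +y and descend.

Request:
apply_moves(deltas=[0, -0.2, 0, 0, 0, 0, 0, 0.3, 0, 0, 0, 0, 0.4, 0, 0, 0, 0, 0.4, 0, 0, 0, 0, 0.4, 0, 0, 0, 0, 0.4, 0, 0, 0, 0, 0.4, 0, 0, 0, 0, 0.4, 0, 0, 0, 0, 0.4, 0, 0, 0, 0, 0.4, 0, 0])

```text
time: 7.77
eef_pos: [0.5814, 0.0183, 0.2469]
tcp_rot: [0.982, 0.188, -0.0, -0.0]
ft_force: [1.0, 0.1, -1.5]
grip_width: 0.0245
finger_force: 59.0
```

Request:
apply_moves(deltas=[0, 0, 0.4, 0, 0, 0, 0, 0.4, 0, 0, 0, 0, 0.4, 0, 0, 0, 0, 0.4, 0, 0, 0, 0, 0.4, 0, 0, 0, 0, 0.4, 0, 0, 0, 0, 0.4, 0, 0, 0, 0, 0.3, 0, 0, 0, 0, 0.2, 0, 0, 0, 0, 0, 0, 0])

```text
time: 8.6
eef_pos: [0.5813, 0.0183, 0.2136]
tcp_rot: [0.982, 0.188, -0.0, 0.0]
ft_force: [0.2, 0.6, -1.0]
grip_width: 0.0247
finger_force: 59.4
```

Request:
apply_moves(deltas=[0, 0, 0.15, 0, 0, 0, 0, 0.15, 0, 0, 0, 0, 0.15, 0, 0, 0, 0, 0.15, 0, 0, 0, 0, 0.15, 0, 0, 0, 0, 0.15, 0, 0, 0, 0, 0.15, 0, 0, 0, 0, 0.15, 0, 0, 0, 0, 0.1, 0, 0, 0, 0, 0.1, 0, 0])

```text
time: 9.43
eef_pos: [0.5814, 0.0183, 0.2002]
tcp_rot: [0.982, 0.188, -0.0, 0.0]
ft_force: [-0.4, -0.2, 2.2]
grip_width: 0.0251
finger_force: 59.3
```

Net +3.9 N, so the stack is sliding. Continuing in small steps to the floor.

Request:
apply_moves(deltas=[0, 0, 0.05, 0, 0, 0, 0, 0.05, 0, 0, 0, 0, 0.05, 0, 0, 0, 0, 0.05, 0, 0, 0, 0, 0.05, 0, 0, 0, 0, 0.05, 0, 0, 0, 0, 0.05, 0, 0, 0, 0, 0.05, 0, 0, 0, 0, 0, 0, 0, 0, 0, 0, 0, 0])

```text
time: 10.27
eef_pos: [0.5814, 0.0183, 0.1962]
tcp_rot: [0.982, 0.188, -0.0, 0.0]
ft_force: [0.1, 0.1, 1.4]
grip_width: 0.0244
finger_force: 59.4
```

Request:
apply_moves(deltas=[0, 0, 0.05, 0, 0, 0, 0, 0.05, 0, 0, 0, 0, 0.05, 0, 0, 0, 0, 0.05, 0, 0, 0, 0, 0, 0, 0, 0, 0, 0, 0, 0, 0, 0, 0, 0, 0, 0, 0, 0, 0, 0, 0, 0, 0, 0, 0, 0, 0, 0, 0, 0])

```text
time: 11.1
eef_pos: [0.5819, 0.0184, 0.196]
tcp_rot: [0.982, 0.188, 0.001, 0.0]
ft_force: [-1.5, -0.0, 8.8]
grip_width: 0.0247
finger_force: 60.1
```

The stack stopped at the predicted bottom height. I'll press a little more.

Request:
apply_moves(deltas=[0, 0, 0.05, 0, 0, 0, 0, 0.05, 0, 0, 0, 0, 0.05, 0, 0, 0, 0, 0, 0, 0, 0, 0, 0, 0, 0, 0, 0, 0, 0, 0, 0, 0, 0, 0, 0, 0, 0, 0, 0, 0, 0, 0, 0, 0, 0, 0, 0, 0, 0, 0])

```text
time: 11.93
eef_pos: [0.5822, 0.0184, 0.1959]
tcp_rot: [0.982, 0.188, 0.001, 0.0]
ft_force: [-4.0, 1.0, 14.2]
grip_width: 0.0249
finger_force: 60.6
```

Firm, at about 16 N. Withdrawing.

Request:
apply_moves(deltas=[0, 0, -0.3, 0, 0, 0, 0, -0.6, 0, 0, 0, 0, -1, 0, 0, 0, 0, -1.4, 0, 0, 0, 0, -1.5, 0, 0, 0, 0, -1.5, 0, 0, 0, 0, -1.5, 0, 0, 0, 0, -1.4, 0, 0, 0, 0, -1, 0, 0, 0, 0, -0.5, 0, 0])

```text
time: 12.77
eef_pos: [0.5822, 0.0183, 0.3016]
tcp_rot: [0.982, 0.188, 0.001, 0.0]
ft_force: [0.7, -0.2, -1.2]
grip_width: 0.0244
finger_force: 58.9
```

Run:
```python
from h import *
from scipy.spatial.transform import Rotation as R
s=bot.get_state();print(s["time"],s["eef_pos"],s["tcp_rot"],s["ft_force"],s["grip_width"])
M=R.from_quat(s["tcp_rot"]).as_matrix();print(M.T@(np.array([.564,-.183,s["eef_pos"][2]])-s["eef_pos"])*100)
A=save("side","s3");B=save("wrist","w3")
for q in ["pusher","stack"]:
    for c in ["side","wrist"]:
        print(c,q,bot.tip_of(c,q)[:1])
A=cv2.resize(cv2.imread("pics/s3.png"),None,fx=4,fy=4)[180:940,780:1240];B=cv2.resize(cv2.imread("pics/w3.png"),None,fx=4/3,fy=4/3)
cv2.imwrite("pics/c3.png",cv2.resize(np.hstack([cv2.resize(A,(310,512)),B]),(800,415)))
```

```text
12.7667 [0.58217472 0.01827035 0.30155327] [9.82119908e-01 1.88252916e-01 1.11039644e-03 3.04534481e-04] [ 0.70555596 -0.16851677 -1.247689  ] 0.02444218758719666
[-9.13111374e+00  1.80284085e+01 -5.47410399e-04]
side pusher [{'location': [0.4867, 0.4073], 'confidence': 0.88}]
wrist pusher [{'location': [0.5049, 0.4841], 'confidence': 0.59}]
side stack []
wrist stack [{'location': [0.501, 0.4109], 'confidence': 0.74}]
```

View pics/c3.png

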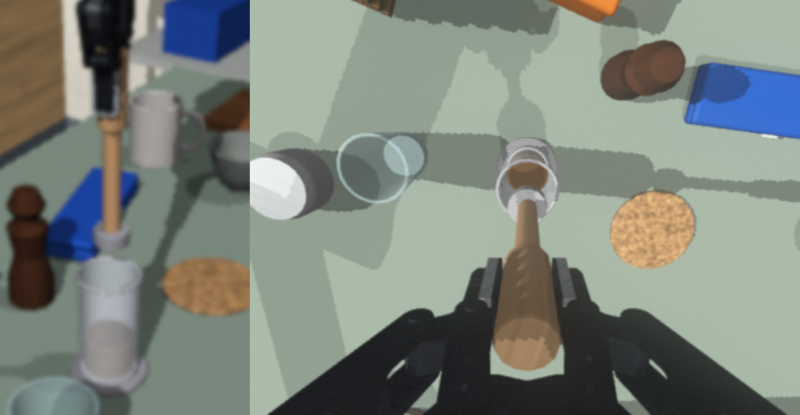

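The stack sits on the bottom and the pusher is clear of the rim and upright. Carrying it to the mat centre.

Request:
apply_moves(deltas=[-0.4, 0.8, 0, 0, 0, -0.9, 1.8, 0, 0, 0, -1.2, 2.4, 0, 0, 0, -1.4, 2.7, 0, 0, 0, -1.4, 2.7, 0, 0, 0, -1.4, 2.7, 0, 0, 0, -1.1, 2.3, 0, 0, 0, -0.8, 1.6, 0, 0, 0, -0.4, 0.8, 0, 0, 0, -0.1, 0.2, 0, 0, 0])

```text
time: 13.9
eef_pos: [0.5629, -0.1843, 0.2991]
tcp_rot: [0.982, 0.187, -0.0, -0.0]
ft_force: [0.4, 0.7, -0.9]
grip_width: 0.0246
finger_force: 59.1
```

Request:
apply_moves(deltas=[0, 0, 0.5, 0, 0, 0, 0, 1, 0, 0, 0, 0, 1.6, 0, 0, 0, 0, 2, 0, 0, 0, 0, 2, 0, 0, 0, 0, 2, 0, 0, 0, 0, 2, 0, 0, 0, 0, 1.6, 0, 0, 0, 0, 0.8, 0, 0, 0, 0, 0.3, 0, 0])

```text
time: 14.73
eef_pos: [0.5619, -0.1807, 0.1592]
tcp_rot: [0.982, 0.189, -0.002, -0.001]
ft_force: [0.0, 0.3, -1.0]
grip_width: 0.0246
finger_force: 59.1
```

Request:
apply_moves(deltas=[0, 0, 0, 0, 0, 0, 0, 0, 0, 0, 0, 0, 0, 0, 0, 0, 0, 0.1, 0, 0, 0, 0, 0.1, 0, 0, 0, 0, 0.1, 0, 0, 0, 0, 0.1, 0, 0, 0, 0, 0.1, 0, 0, 0, 0, 0, 0, 0, 0, 0, 0, 0, 0])

```text
time: 15.57
eef_pos: [0.5633, -0.1825, 0.1566]
tcp_rot: [0.982, 0.188, -0.0, -0.0]
ft_force: [-0.3, 0.3, -1.8]
grip_width: 0.0248
finger_force: 59.1
```

Request:
apply_moves(deltas=[0, 0, 0.1, 0, 0, 0, 0, 0.1, 0, 0, 0, 0, 0.1, 0, 0, 0, 0, 0.1, 0, 0, 0, 0, 0.05, 0, 0, 0, 0, 0.05, 0, 0, 0, 0, 0, 0, 0, 0, 0, 0, 0, 0, 0, 0, 0, 0, 0, 0, 0, 0, 0, 0])

```text
time: 16.4
eef_pos: [0.5635, -0.1826, 0.1519]
tcp_rot: [0.982, 0.188, 0.0, 0.0]
ft_force: [-0.6, -0.9, -0.6]
grip_width: 0.0245
finger_force: 59.1
```

Request:
apply_moves(deltas=[0, 0, 0.05, 0, 0, 0, 0, 0.05, 0, 0, 0, 0, 0, 0, 0, 0, 0, 0, 0, 0, 0, 0, 0, 0, 0, 0, 0, 0, 0, 0, 0, 0, 0, 0, 0, 0, 0, 0, 0, 0, 0, 0, 0, 0, 0, 0, 0, 0, 0, 0])

```text
time: 17.23
eef_pos: [0.5636, -0.1827, 0.1511]
tcp_rot: [0.982, 0.188, 0.0, 0.0]
ft_force: [-0.4, 0.1, 2.7]
grip_width: 0.0247
finger_force: 59.4
```

Contact at the expected height. Opening gently, then rising.

Request:
apply_moves(deltas=[0, 0, 0, 0, 0.32, 0, 0, 0, 0, 0.35, 0, 0, 0, 0, 0.4, 0, 0, 0, 0, 0.5, 0, 0, 0, 0, 0.6, 0, 0, 0, 0, 0.7, 0, 0, 0, 0, 0.8, 0, 0, 0, 0, 0.9, 0, 0, 0, 0, 1, 0, 0, 0, 0, 1])

```text
time: 18.07
eef_pos: [0.5635, -0.1826, 0.1508]
tcp_rot: [0.982, 0.188, 0.0, 0.0]
ft_force: [0.0, 0.1, 0.4]
grip_width: 0.0855
finger_force: 0.0
```

Request:
apply_moves(deltas=[0, 0, 0, 0, 1, 0, 0, -0.5, 0, 1, 0, 0, -1.5, 0, 1, 0, 0, -2, 0, 1, 0, 0, -2, 0, 1, 0, 0, -2, 0, 1, 0, 0, -1.5, 0, 1, 0, 0, -1, 0, 1, 0, 0, 0, 0, 1, 0, 0, 0, 0, 1])

```text
time: 18.9
eef_pos: [0.5637, -0.1827, 0.2562]
tcp_rot: [0.982, 0.188, 0.0, 0.0]
ft_force: [-0.7, 0.1, -0.6]
grip_width: 0.0856
finger_force: 0.0
```

Run:
```python
from h import *
s=bot.get_state();print(s["time"],s["eef_pos"],s["ft_force"],s["grip_width"])
save("side","s4");save("wrist","w4")
for c in ["side","wrist"]:
  for q in ["pusher","mat"]:
    for r in bot.tip_of(c,q)[:1]:
      p=np.array(r["location"])*[512,384];print(c,q,p,r["confidence"],atz(c,p,.005))
A=cv2.resize(cv2.imread("pics/s4.png"),None,fx=4,fy=4)[300:940,780:1340];B=cv2.resize(cv2.imread("pics/w4.png"),None,fx=4/3,fy=4/3)
cv2.imwrite("pics/c4.png",cv2.resize(np.hstack([cv2.resize(A,(448,512)),B]),(800,362)))
```

```text
18.9 [ 0.56367675 -0.18266475  0.25616318] [-0.69015708  0.06832889 -0.6304864 ] 0.08560014670900201
side pusher [298.1888 174.4128] 0.61 [ 0.54946488 -0.19122188  0.005     ]
side mat [291.1744 172.9152] 0.67 [ 0.56799219 -0.18779832  0.005     ]
wrist mat [258.304 158.208] 0.75 [ 0.56798399 -0.18071066  0.005     ]
```

View pics/c4.png

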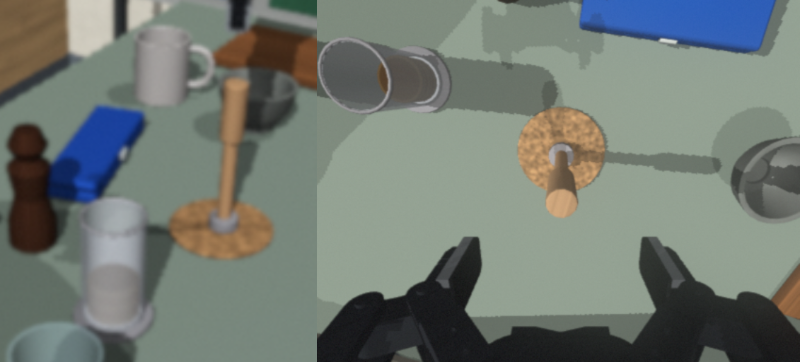

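The pusher stands upright near the mat's centre, with its foot at (562,155) and the mat at (562,150) in the wrist half. The stack is at the bottom and the gripper is clear.

```bash
python3 -c "
from cell import bot
print(bot.finish_job())"
```

```text
the job is handed in; nothing more can be done
None
```

The job is handed in at about 19 s: the cracker stack was pressed firmly onto the tube's bottom with about 16 N, and the pusher is back upright near the centre of the cork mat with the gripper clear.

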